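Switch the ball sorter to its other chute and let the balls run

TASK

The seesaw gate of the little ball sorter is tipped towards the wrong tray: with a fingertip press down its raised end so that it rocks right over onto its other side, and only then push the black release paddle fully across, so that all three steel balls run down the other chute into the tray at its end. Do not touch or lift the balls, and leave the tools, stones, jar and cup lying about as they are.

Things in the scene. Friction and masses are not known exactly. Their poses are not given: they have to be found in the camera images.
- sorter: the ball sorter, an aluminium stand with a grey base, fixed to the bench, about 440 mm wide (its y) and 240 mm deep. Origin: on the bench straight below the middle of the gate's pivot. x axis: away from the robot, up the feed channel; y: to its left; z: up. Nothing of it stands taller than 166 mm. The gate lies along y below the feed channel's outlet, a chute and tray at each end
- gate (a joint): the seesaw gate: a 140 mm trough along the sorter's y, pivoting about its x, 75 mm above the bench. In rad, 0 = level; positive: left (+y) end raised, balls run to the right (-y) tray; negative: the reverse. Top-heavy (brass weight up to 80 mm above the pivot, in front), it lies on its stop at 0.3 or -0.3, either at the start, and falls to the other once pressed past level (under 2 N at a pad)
- left_pad (a point): middle of the upper face of the black finger pad at the gate's left (+y) end, on the robot's side of the gate. The pad is 52 mm (sorter x) by 36 mm (y), 5 mm thick, 70 mm from the pivot, its face about 98 mm above the bench when raised, 57 mm when down; nothing above it, and nothing below it but the bench and the 6 mm base
- right_pad (a point): the same point of the pad on the gate's right (-y) end
- release (a joint): the release slide, in m: near 0 (up to 0.004) the steel stop plate bars the feed channel; 0.032 is fully across and the channel is open. It slides towards the sorter's +y with about 1.2 N of friction and stays where it is left
- paddle (a point): middle of the top edge of the outer (-y) face of the release slide's black upright paddle, right of the feed channel, about 156 mm above the bench. The paddle is 30 mm wide (sorter x), 6 mm thick (y), 40 mm tall downwards from here. Push the outer face towards the sorter's +y; at this height the space on its -y side is free
- ball1_center (a point): centre of the lowest of three waiting steel balls, 18 mm across, 24 g, just behind the stop plate. They lie in the open feed channel: over the sorter's y = 0, inside 22 mm wide, 30 mm outside, walls 14 mm, climbing from its outlet at x = 10 mm (floor 104 mm above the bench) to x = 165 mm (floor 143 mm)
- left_tray (a point): the middle of the floor of the left (+y) grey tray, 10 mm above the bench; the tray is 81 mm (sorter y) by 94 mm (x) inside with walls up to 50 mm above the bench; a chute leads down into it from the gate's left end
- right_tray (a point): the same for the right (-y) tray
- ball2_center (a point): centre of the second ball, touching the first
- ball3_center (a point): centre of the third ball, the highest
- burin1: an engraver's burin lying down: mushroom-shaped wooden handle 31 mm across, thin steel shank, 113 mm long in all. Loose, only to be left alone. Origin: on the bench under it
- burin2: a second burin just like burin1. Loose, only to be left alone. Origin: on the bench under it
- stone1: a pale grey square abrasive stick, 100 x 13 x 13 mm. Loose, only to be left alone. Origin: on the bench under it
- stone2: a reddish flat abrasive stick, 110 x 18 x 10 mm. Loose, only to be left alone. Origin: on the bench under it
- jar: a small closed amber jar, 38 mm across, 45 mm tall, standing. Loose, only to be left alone. Origin: on the bench under it
- cup: an open grey cup, 70 mm across, 55 mm tall, standing. Loose, only to be left alone. Origin: on the bench under it
- brush: a 160 mm bench brush lying down. Loose, only to be left alone. Origin: on the bench under it

How it is judged:
On the way, in this order (a step that is already met when the one before it is completed fails the run):
1. the gate has been rocked over onto its other stop while all three balls still wait in the feed channel (distance of left_pad from where it was at the start of the episode above 0.034 m and (value of joint gate above 0.25 rad or value of joint gate below -0.25 rad) and x of each of ball1_center, ball2_center, ball3_center in the frame of sorter above 0.055 m), for 0.2 s.
2. the release slide has been pushed fully across (value of joint release above 0.027 m), for 0.1 s.
At the end, for the whole second after the job is handed in: The gate lies on the stop opposite to where it began (beyond 0.25 rad, its pad moved over 34 mm), the release slide is at 27 mm or more, and all three balls lie in the tray on the side to which the gate now leads (distance of left_pad from where it was at the start of the episode above 0.034 m and (value of joint gate above 0.25 rad or value of joint gate below -0.25 rad) and ((value of joint gate below -0.25 rad and y of ball1_center in the frame of sorter between 0.134 and 0.219 m and x of ball1_center in the frame of sorter between -0.05 and 0.05 m and z of each of ball1_center, ball2_center, ball3_center in the frame of sorter below 0.045 m and y of ball2_center in the frame of sorter between 0.134 and 0.219 m and x of ball2_center in the frame of sorter between -0.05 and 0.05 m and y of ball3_center in the frame of sorter between 0.134 and 0.219 m and x of ball3_center in the frame of sorter between -0.05 and 0.05 m) or (value of joint gate above 0.25 rad and y of ball1_center in the frame of sorter between -0.219 and -0.134 m and x of ball1_center in the frame of sorter between -0.05 and 0.05 m and z of each of ball1_center, ball2_center, ball3_center in the frame of sorter below 0.045 m and y of ball2_center in the frame of sorter between -0.219 and -0.134 m and x of ball2_center in the frame of sorter between -0.05 and 0.05 m and y of ball3_center in the frame of sorter between -0.219 and -0.134 m and x of ball3_center in the frame of sorter between -0.05 and 0.05 m)) and value of joint release above 0.027 m); the robot touches nothing.
It fails at once if a ball is touched by the gripper or arm (contact force between any of ball1, ball2, ball3 and the fingers above 0.3 N or contact force between any of ball1, ball2, ball3 and the arm above 0.3 N).
It fails at once if a ball is lifted out of the sorter (height (world z) of any of ball1_center, ball2_center, ball3_center above 0.18 m).
It fails at once if a bystander is moved more than 25 mm (distance of any of burin1, burin2, stone1, stone2, jar, cup, brush from where it was at the start of the episode above 0.025 m).
It fails at once if a bystander is knocked over or lifted (angle between any of jar, cup's own z axis and vertical above 0.5 rad or height (world z) of any of burin1, burin2, stone1, stone2, jar, cup, brush above 0.02 m).
It also fails if it takes over 40 s, if anything falls off the work surface, if the arm or the gripper's body presses on something with over 40 N, if the wrist force passes 120 N, or if a joint passes its speed limit or range.

ROBOT

A 7-joint arm with a two-finger parallel gripper is mounted at the origin on the work surface. World frame = base frame: x ahead of the robot, y to its left, z up, the work surface at z = 0. Lengths are in m, angles in rad, forces in N, time in s.
With the tool pointing down it reaches from about 0.4 to 0.85 m from the base axis. Payload 10.4 kg.
Tool frame: the origin (TCP) lies between the finger pads; the fingertips stand 22 mm ahead of it and the grasp point (between the pads) lies 3 mm ahead of it; z points along the fingers, y is the line along which they close (so a half turn about z gives the same grasp; the last joint's range is limited). The gripper opens to 85 mm and grips with 20 to 120 N. Pads are 22 mm wide; open, the fingers measure 114 mm over their backs; the gripper's body (76 mm by 85 mm) begins 54 mm behind the grasp point. The pads swing forward as they close: fully open they stand 13 mm farther back than shut.
Start: joints at [1.122, 0.332, -0.065, 1.46, 0.022, 1.35, -0.088], TCP at [0.258, -0.569, 0.253] pointing down, gripper open.
Joint ranges: [-2.6, 2.6], [-0.5, 2.12], [-1.47, 1.34], [0.16, 2.42], [-1.27, 4.41], [0.06, 2.06], [-2.6, 2.6]. Speed limits (rad/s): [2.22, 2.22, 2.79, 2.79, 3.14, 3.14, 3.14].

INTERFACE

Orientations are given as a unit quaternion [x, y, z, w].
In Python, from workcell import manip, camera, ticket, boxes_of, outline_of gives the robot as it stands.
- The arm moves only by the tool carry_out, never from a script. Its argument "deltas" is a list of rows, each a list of 5 numbers: the shift along the tool's x, y, z as a fraction of full scale, then the turn about the tool's z as a fraction of full scale, then the opening, from -1 (shut) to 1 (fully open), so that 0 is half open. In form: [[tx, ty, tz, spin, gripper], ...]. A call has 1 to 20 rows; each row is the pose to reach, as a shift and turn from the pose commanded when the call began, along the tool's axes at that moment; what a row does not reach only later rows make up. Full scale, the value 1, is 150 mm for a shift and 30 degrees for a turn. A row lasts 1/8 s, in which the tool goes at most 62.5 mm and 10.7 degrees, less where a joint would pass 70% of its speed; a pose out of reach is approached as far as the arm can. A call with a number of a shift or a turn outside -1 to 1 is refused whole. A call with a gripper value outside its range is refused whole. The fingers move at their own pace and stop on an object; "force" is the grip in N (left out, the last holds). Time passes only in rows, so rows that repeat a pose let the fingers close. It gives the time, the measured TCP pose, the force, the opening and the grip force at its end, in the units of the state.
- manip.get_obs(): the state, without advancing time (a new reading comes with each control period).
- camera(name): name is "scene" or "top" or "wrist"; returns a dict with "img" (480x640x3 uint8, red, green, blue), "depth" (480x640 float32, m along the optical axis (not along the pixel's ray), 0 where there is no reading), "vertical_fov" (degrees; the focal length in pixels is half the picture's height over the tangent of half this angle, whatever the lens; pixels are square), "cx", "cy" (the principal point, pixels), "k1" (the pictures are not rectified: a ray, as slopes to the right and down, at radius r is drawn at 1 + k1 r^2 times it, then the intrinsics apply), "R" (3x3) and "t" (3): a world point X has camera coordinates R X + t. Camera axes: x right, y down, z forward; pixel columns grow to the right and rows downward; lengths in m; the calibration is good to about 2 mm. A picture is of the moment at which its call begins.
- ticket.hand_in(): hands the job in; it is judged then, once.
Trained networks look in a picture, given as the dict that the camera call returned (one of the last four; its "shot" number tells which), for a name from the list of things; names that differ only in an ending like _2 or _b are one class to them, and where a whole thing is asked for, a point or a joint stands for the part that bears it (a point fixed in the world has none). Each returns a list of dicts, best first, with "conf" (0 to 1); they miss things now and then, are a little off and sometimes report something else, mostly with a low value. They report only what shows in the picture. A call takes as long as a camera call.
- boxes_of(query, picture): "position" ([x, y, z] in m, in world coordinates, good to about 4 mm: the middle of the surface that is visible of it).
- outline_of(query, picture): "region" (480x640 bool, what is visible of it).
The state is a dict: "clock": time; "joint_pos": joint angles; "joint_velocities": joint speeds; "tau": joint torques, N m; "position": TCP position; "ee_rot": TCP orientation; "ft_force": force on the tool from outside, world axes, zero at the start; "torque": the same for the moment, N m; "grip_width": opening from 0.0 (shut) to 1.0 (fully open); "grasp_force": force on a finger pad.
Only numpy, scipy, OpenCV 4.12 (cv2) and the standard library are available. Lean on these libraries where they do the work, as an engineer would, in place of code of your own. Each camera call takes 0.05 s, during which the arm holds its last target. There are 200 camera calls.

## Working session

There is one attempt and no reset: what is moved stays moved. The work goes in short steps, Python scripts to look and compute and a tool call to move; the robot and the scene stay as the last step left them, time stands still between calls to the robot, and variables do not carry over. Pictures are saved under pics/ and viewed, at most 10 in all, crops included, and the job is handed in when it is done.

Besides the shell and the picture viewer there is one more tool, called after "Emit:" as a command line: name --pt "numbers of a row" for each row, then --argument value for the rest. carry_out: Moves the arm, as the interface text tells. Its arguments: {"type":"object","properties":{"deltas":{"type":"array","items":{"type":"array","items":{"type":"number"}}},"force":{"type":"number"}},"required":["deltas"]}

```bash
mkdir -p pics; cat > h.py <<'E'
import numpy as np,cv2
from workcell import manip,camera,ticket,boxes_of,outline_of
def save(p,n): cv2.imwrite('pics/'+n,p['img'][:,:,::-1])
def world(p,mask=None):
    h,w=p['depth'].shape;f=h/2/np.tan(np.radians(p['vertical_fov']/2))
    K=np.array([[f,0,p['cx']],[0,f,p['cy']],[0,0,1]])
    v,u=np.mgrid[:h,:w]
    pts=np.stack([u,v],-1).reshape(-1,1,2).astype(float)
    n=cv2.undistortPoints(pts,K,np.array([p['k1'],0,0,0,0.])).reshape(h,w,2)
    d=p['depth'];c=np.dstack([n*d[...,None],d])
    return (c-p['t'])@p['R']
E
python3 - <<'E'
from h import *
o=manip.get_obs();print(o['clock'],o['position'],o['ee_rot'],o['grip_width'])
for n in('scene','top'):
    p=camera(n);save(p,n+'1.png')
    for q in('sorter','left_pad','right_pad','paddle','ball1_center','left_tray','right_tray','gate','jar','cup','burin1','brush','stone1','stone2'):
        print(n,q,[(np.round(b['position'],3).tolist(),round(b['conf'],2)) for b in boxes_of(q,p)[:3]])
print(manip.get_obs()['clock'])
E
```

```text
0.0 [ 0.25798379 -0.56888626  0.25250179] [ 9.77425363e-01  2.11279723e-01 -1.93724678e-04 -7.08203331e-04] 0.9966587214919862
scene sorter [([0.626, -0.01, 0.032], 0.64)]
scene left_pad [([0.576, -0.028, 0.099], 0.75)]
scene right_pad [([0.576, -0.023, 0.102], 0.88)]
scene paddle [([0.658, -0.049, 0.142], 0.78)]
scene ball1_center []
scene left_tray [([0.622, -0.01, 0.025], 0.89), ([0.652, 0.198, 0.024], 0.22)]
scene right_tray [([0.622, -0.01, 0.03], 0.9)]
scene gate [([0.578, -0.03, 0.1], 0.9)]
scene jar [([0.474, -0.036, 0.032], 0.91), ([0.656, -0.048, 0.142], 0.51)]
scene cup [([0.75, -0.115, 0.03], 0.92)]
scene burin1 [([0.507, -0.191, 0.022], 0.67), ([0.658, 0.201, 0.021], 0.56)]
scene brush [([0.455, 0.531, 0.02], 0.76)]
scene stone1 [([0.702, 0.11, 0.014], 0.79), ([0.428, 0.085, 0.006], 0.71)]
scene stone2 [([0.702, 0.11, 0.014], 0.79), ([0.428, 0.085, 0.006], 0.71)]
top sorter [([0.607, 0.009, 0.02], 0.96)]
top left_pad [([0.577, -0.016, 0.086], 0.75)]
top right_pad [([0.582, -0.01, 0.087], 0.78), ([0.763, -0.122, 0.022], 0.57)]
top paddle [([0.659, -0.054, 0.143], 0.56)]
top ball1_center [([0.693, 0.105, 0.014], 0.65), ([0.657, 0.004, 0.134], 0.47)]
top left_tray [([0.601, 0.011, 0.024], 0.7)]
top right_tray [([0.604, 0.011, 0.023], 0.95), ([0.444, 0.067, 0.009], 0.32)]
top gate [([0.577, -0.012, 0.084], 0.88), ([0.66, -0.051, 0.146], 0.48)]
top jar [([0.47, -0.034, 0.045], 0.63)]
top cup [([0.763, -0.12, 0.022], 0.76)]
top burin1 [([0.652, 0.199, 0.022], 0.76)]
top brush [([0.445, 0.54, 0.02], 0.58)]
top stone1 [([0.444, 0.071, 0.01], 0.92), ([0.694, 0.104, 0.014], 0.6), ([0.579, -0.011, 0.083], 0.21)]
top stone2 [([0.444, 0.071, 0.01], 0.92), ([0.694, 0.104, 0.014], 0.6), ([0.579, -0.011, 0.083], 0.21)]
1.5
```

View pics/scene1.png

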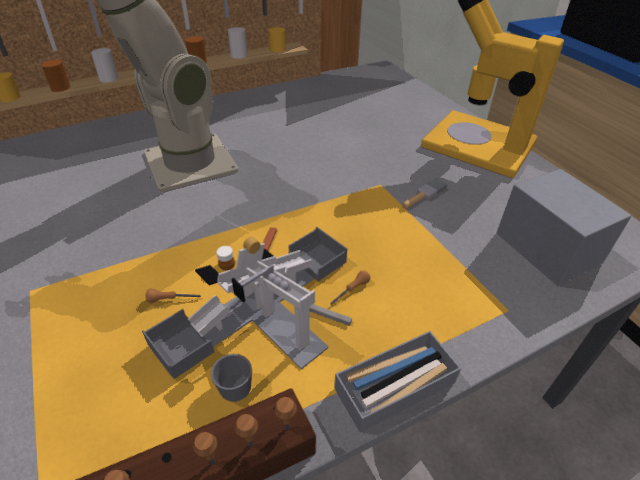

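View pics/top1.png

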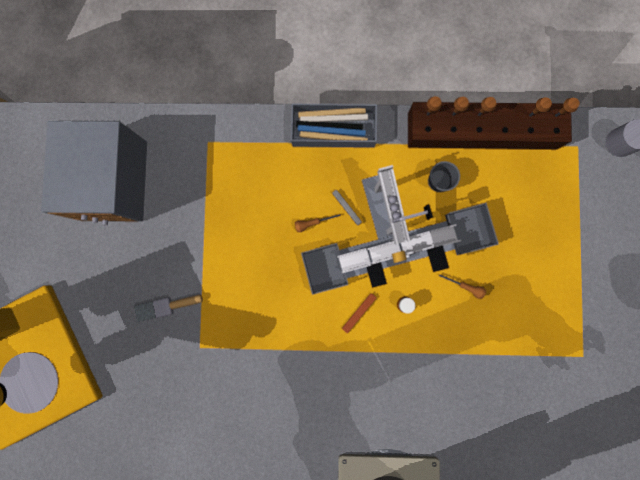

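The top view shows the sorter yawed: trays at (324,270) and (471,229), pads at (376,275) and (438,259), the paddle at (428,212), the jar at (407,305) and balls along (393,205). Next I'll measure these points.

```bash
python3 - <<'E'
from h import *
p=camera('top');W=world(p);np.set_printoptions(precision=4,suppress=True)
im=p['img'].astype(int)
dark=(im.max(2)<40)
n,l,s,c=cv2.connectedComponentsWithStats(dark.astype(np.uint8))
for i in range(1,n):
    x,y=c[i]
    if s[i,4]>15 and 280<x<520 and 150<y<320:
        m=l==i; P=W[m]; print(c[i],s[i,4],np.median(P,0),P.min(0),P.max(0))
for uv in [(324,270),(471,229),(388,172),(398,240),(376,275),(438,259),(428,212),(400,257),(407,305),(481,292)]:
    print(uv,W[uv[1],uv[0]])
# channel highs
m=(W[...,2]>.1)&(W[...,2]<.17)&(np.abs(W[...,0]-.65)<.2)&(np.abs(W[...,1])<.25)
v,u=np.nonzero(m);print(u.min(),u.max(),v.min(),v.max())
q=camera('scene');Ws=world(q)
m2=(Ws[...,2]>.09)&(Ws[...,2]<.175)&(np.abs(Ws[...,0]-.65)<.2)&(np.abs(Ws[...,1])<.25)
for r in (W[m],Ws[m2]):
    ch=r[(r[:,0]>.6)]
    print(len(r),np.c_[ch][::max(1,len(ch)//12)])
big=cv2.resize(p['img'][150:310,290:510],None,fx=3.6,fy=3.6,interpolation=cv2.INTER_CUBIC);cv2.imwrite('pics/topcrop.png',big[:,:,::-1])
np.savez('m.npz',W=W,Ws=Ws,it=p['img'],isc=q['img'])
E
```

```text
[446.7826 171.8696] 23 [ 0.7781 -0.1336  0.0122] [ 0.7637 -0.1436  0.0059] [ 0.7844 -0.1241  0.0237]
[432.2593 185.2593] 27 [ 0.7381 -0.0944  0.0341] [ 0.7267 -0.1059  0.022 ] [ 0.7582 -0.0876  0.0467]
[428.0556 211.7407] 54 [ 0.6592 -0.0622  0.1474] [ 0.6497 -0.0657  0.1171] [ 0.6739 -0.0575  0.1564]
[437.4629 258.2374] 337 [ 0.5673 -0.0917  0.0978] [ 0.5244 -0.1116  0.0877] [0.5933 0.1402 1.0848]
[376.1443 274.5155] 291 [0.5301 0.0361 0.0566] [0.5032 0.0161 0.0479] [0.5553 0.0563 0.0648]
(324, 270) [0.5244 0.1402 1.0848]
(471, 229) [ 0.6411 -0.1912  0.0117]
(388, 172) [0.7443 0.022  0.1434]
(398, 240) [ 0.6043 -0.0054  0.1061]
(376, 275) [0.5281 0.0361 0.0561]
(438, 259) [ 0.5651 -0.0929  0.0993]
(428, 212) [ 0.6607 -0.0616  0.1442]
(400, 257) [ 0.5657 -0.0031  0.1508]
(407, 305) [ 0.4619 -0.0353  0.0481]
(481, 292) [ 0.4939 -0.2082  0.0282]
378 449 166 268
1694 [[ 0.7517  0.0228  0.1656]
 [ 0.7381  0.0127  0.1523]
 [ 0.7256  0.0111  0.1415]
 [ 0.7105  0.0071  0.143 ]
 [ 0.6953  0.0286  0.1315]
 [ 0.6813  0.0172  0.1264]
 [ 0.6691 -0.0595  0.1443]
 [ 0.6588  0.0056  0.1353]
 [ 0.6515 -0.018   0.1449]
 [ 0.6441 -0.0139  0.119 ]
 [ 0.626   0.008   0.1244]
 [ 0.6148  0.0056  0.1071]]
3065 [[ 0.6013 -0.0018  0.1198]
 [ 0.6443  0.0062  0.132 ]
 [ 0.6559 -0.0041  0.1346]
 [ 0.6582 -0.0403  0.1436]
 [ 0.6989  0.0301  0.1448]
 [ 0.6748 -0.056   0.155 ]
 [ 0.6986  0.0147  0.139 ]
 [ 0.6813 -0.0056  0.1234]
 [ 0.678  -0.0607  0.1399]
 [ 0.7248  0.0256  0.137 ]
 [ 0.7484  0.0409  0.1436]
 [ 0.738   0.0382  0.1121]
 [ 0.7407  0.0153  0.0915]]
```

View pics/topcrop.png

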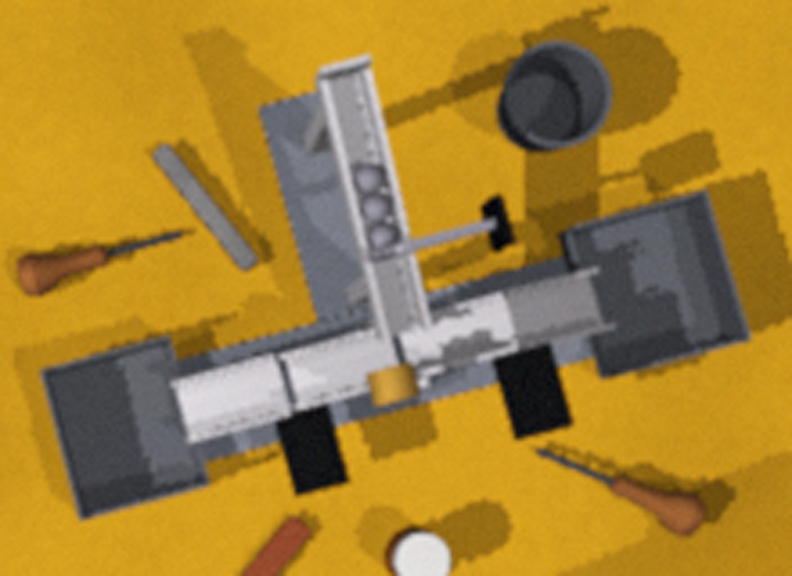

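The right pad is raised (z ≈ 0.098) and the left is down (0.057), so I press the right pad. Sorter yaw is about 16°. Moving over now with the gripper shut.

Emit:
carry_out --pt "0.33 -0.21 0 0 -1" --pt "0.66 -0.43 0 0 -1" --pt "1 -0.64 0 0 -1" --pt "1 -0.64 0 0 -1" --force 20

```text
clock: 2.1
position: [0.3588, -0.4156, 0.2539]
ee_rot: [0.977, 0.215, 0.001, -0.0]
ft_force: [-0.7, -0.2, 0.5]
grip_width: 0.149
grasp_force: 0.0
```

Emit:
carry_out --pt "0.33 -0.21 0 0 -1" --pt "0.66 -0.43 0 0 -1" --pt "1 -0.64 0 0 -1" --pt "1 -0.64 0 0 -1"

```text
clock: 2.6
position: [0.4546, -0.2664, 0.2537]
ee_rot: [0.977, 0.215, 0.001, -0.0]
ft_force: [-1.0, -1.1, 0.1]
grip_width: 0.0
grasp_force: 0.0
```

Emit:
carry_out --pt "0.33 -0.21 0 0.28 -1" --pt "0.66 -0.43 0 0.28 -1" --pt "1 -0.64 0 0.28 -1" --pt "1 -0.64 0 0.28 -1"

```text
clock: 3.1
position: [0.5508, -0.1171, 0.2532]
ee_rot: [0.99, 0.142, 0.0, -0.001]
ft_force: [-0.3, 0.3, 0.6]
grip_width: -0.001
grasp_force: 0.0
```

```bash
python3 - <<'E'
from h import *
np.set_printoptions(precision=4,suppress=True)
o=manip.get_obs();print(o['clock'],o['position'],o['ee_rot'],o['ft_force'])
p=camera('wrist');save(p,'wrist1.png');W=world(p)
dark=(p['img'].max(2)<40)&(W[...,2]>.03)
n,l,s,c=cv2.connectedComponentsWithStats(dark.astype(np.uint8))
for i in range(1,n):
    if s[i,4]>100: P=W[l==i]; print(c[i],s[i,4],np.median(P,0),P.min(0),P.max(0))
for q in('right_pad','paddle','ball1_center'): print(q,[(b['position'],b['conf']) for b in boxes_of(q,p)[:2]])
E
```

```text
3.1 [ 0.5508 -0.1171  0.2532] [ 0.9898  0.1423  0.0005 -0.0009] [-0.2584  0.3381  0.5709]
[281.0519  29.714 ] 867 [ 0.6621 -0.0638  0.1541] [ 0.6219 -0.0968  0.1174] [ 0.6784 -0.0575  0.3735]
[293.0906 199.1067] 3422 [ 0.5705 -0.0922  0.0989] [ 0.5412 -0.114   0.0914] [ 0.6219 -0.0695  0.3735]
[130.8552 203.9804] 1222 [0.5226 0.0325 0.0576] [ 0.5038 -0.0968  0.0505] [0.6219 0.0568 0.3735]
[435.3772 191.1754] 114 [ 0.5986 -0.2019  0.0358] [ 0.5919 -0.2312  0.03  ] [ 0.6066 -0.1791  0.0427]
[320.432  426.0546] 54023 [ 0.5629 -0.1154  0.3025] [ 0.5327 -0.1742  0.2345] [ 0.6219 -0.0547  0.3735]
right_pad [([0.5827, -0.0359, 0.0942], 0.68)]
paddle [([0.6554, -0.0437, 0.1453], 0.74), ([0.5801, -0.0336, 0.0989], 0.15)]
ball1_center [([0.6556, 0.0026, 0.1335], 0.98)]
```

View pics/wrist1.png

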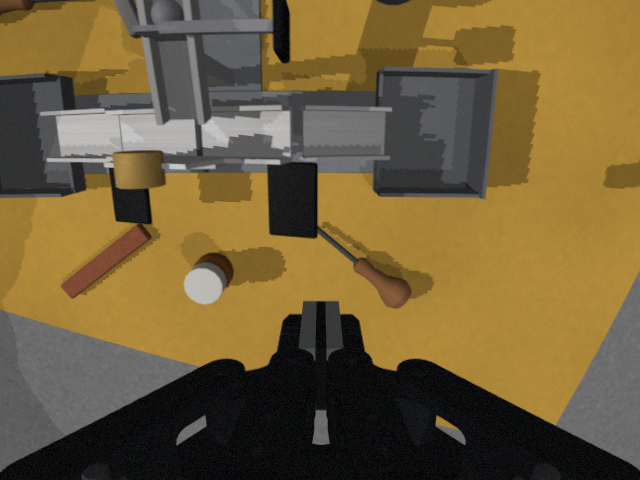

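The wrist view shows the raised right pad at (293,199), the brass weight leaning left at (139,168), the paddle edge at (282,30) and ball1 at (165,12). It agrees with the top view, so I go down over the pad's outer half.

Emit:
carry_out --pt "0.09 -0.08 0.2 0 -1" --pt "0.09 -0.08 0.5 0 -1" --pt "0.09 -0.08 0.77 0 -1" --pt "0.09 -0.08 0.77 0 -1"

```text
clock: 3.8
position: [0.5564, -0.1074, 0.1353]
ee_rot: [0.99, 0.138, -0.003, -0.001]
ft_force: [-0.4, -0.1, 1.0]
grip_width: 0.0
grasp_force: 0.0
```

Emit:
carry_out --pt "0 0 0.07 0 -1" --pt "0 0 0.13 0 -1" --pt "0 0 0.19 0 -1" --pt "0 0 0.25 0 -1" --pt "0 0 0.3 0 -1" --pt "0 0 0.34 0 -1" --pt "0 0 0.34 0 -1" --pt "0 0 0.34 0 -1"

```text
clock: 4.8
position: [0.5589, -0.1058, 0.0871]
ee_rot: [0.99, 0.139, 0.0, 0.0]
ft_force: [0.2, -0.4, -0.2]
grip_width: -0.0
grasp_force: 0.0
```

```bash
python3 - <<'E'
from h import *
np.set_printoptions(precision=4,suppress=True)
p=camera('top');save(p,'top2.png');W=world(p)
for uv in [(376,275),(438,259),(400,257),(393,205)]: print(uv,W[uv[1],uv[0]])
p=camera('wrist');save(p,'wrist2.png');print(boxes_of('left_pad',p)[:3])
E
```

```text
(376, 275) [0.528  0.0406 0.1   ]
(438, 259) [ 0.5663 -0.0994  0.0718]
(400, 257) [ 0.5689 -0.0143  0.0777]
(393, 205) [0.6754 0.0102 0.1374]
[{'position': [0.5849, -0.045, 0.0804], 'conf': 0.69}]
```

View pics/wrist2.png

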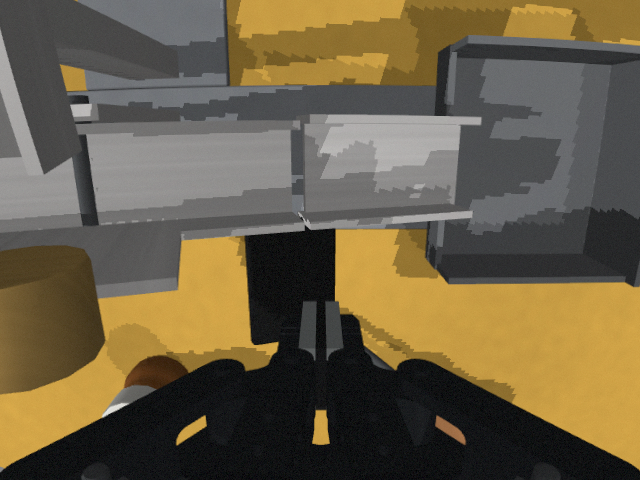

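The gate has rocked over: the left pad is now at z = 0.100, and the brass weight leans right at (45,320). Next I go up and over to the outer side of the paddle.

Emit:
carry_out --pt "0 0 -0.3 0 -1" --pt "0 0 -0.65 0 -1" --pt "0 0 -0.97 0 -1" --pt "0.35 0.1 -0.97 0 -1" --pt "0.73 0.19 -0.97 0 -1" --pt "0.73 0.19 -0.97 0 -1" --pt "0.73 0.19 -0.97 0 -1"

```text
clock: 5.82
position: [0.6715, -0.1029, 0.232]
ee_rot: [0.99, 0.139, -0.0, -0.0]
ft_force: [-0.4, -0.6, -0.1]
grip_width: -0.002
grasp_force: 0.0
```

Emit:
carry_out --pt "0 0 0.3 0 -1" --pt "0 0 0.53 0 -1" --pt "0 0 0.53 0 -1" --pt "0 0 0.53 0 -1"

```text
clock: 6.32
position: [0.6723, -0.1033, 0.1554]
ee_rot: [0.99, 0.139, 0.001, 0.001]
ft_force: [0.3, 1.4, 0.5]
grip_width: -0.004
grasp_force: 0.0
```

```bash
python3 - <<'E'
from h import *
np.set_printoptions(precision=4,suppress=True)
p=camera('wrist');save(p,'wrist3.png');W=world(p)
m=(p['img'].max(2)<45)&(W[...,2]>.11)&(W[...,2]<.16);m[:,350:]=0
P=W[m];print(len(P),np.median(P,0),P.min(0),P.max(0))
p=camera('top');W=world(p);print(W[275,376]);save(p,'top3.png')
E
```

```text
4263 [ 0.6744 -0.0634  0.1479] [ 0.5744 -0.1116  0.1108] [ 0.6848 -0.0048  0.16  ]
[0.528  0.0403 0.0976]
```

View pics/wrist3.png

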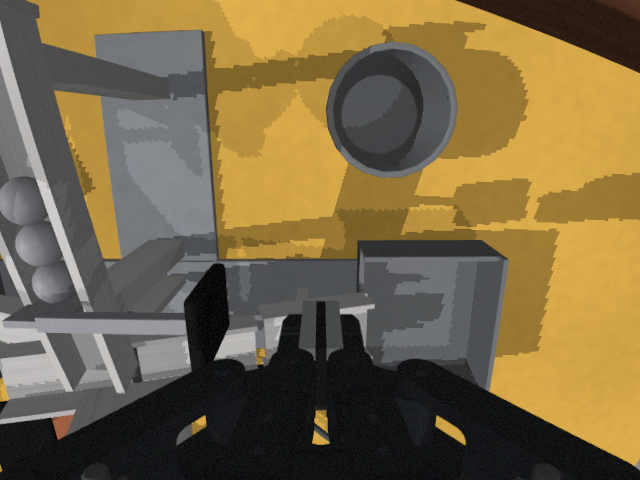

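The paddle at (205,315) lies straight to the left of the shut fingers, level with them. Pushing now.

Emit:
carry_out --pt "0 -0.08 0 0 -1" --pt "0 -0.16 0 0 -1" --pt "0 -0.22 0 0 -1" --pt "0 -0.28 0 0 -1" --pt "0 -0.34 0 0 -1" --pt "0 -0.34 0 0 -1"

```text
clock: 7.18
position: [0.6575, -0.0528, 0.1527]
ee_rot: [0.99, 0.14, -0.0, -0.0]
ft_force: [-0.6, 0.2, 0.7]
grip_width: -0.001
grasp_force: 0.0
```

```bash
python3 - <<'E'
from h import *
np.set_printoptions(precision=4,suppress=True)
print(manip.get_obs()['ft_force'])
p=camera('wrist');save(p,'wrist4.png')
E
```

```text
[-0.6036  0.1948  0.6583]
```

View pics/wrist4.png

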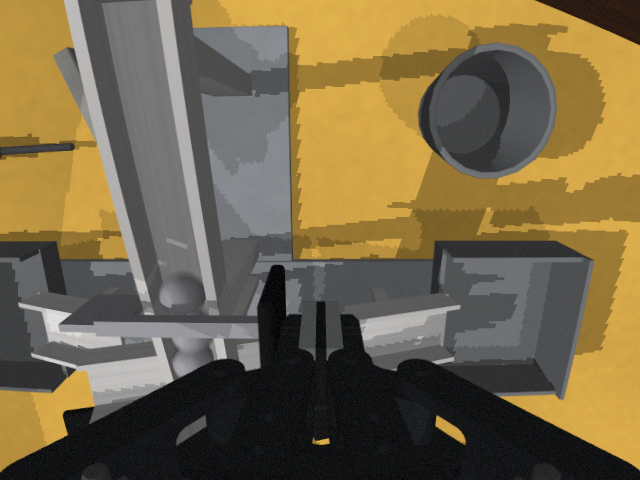

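The balls are already passing the plate at (180,300). I'll push on in small steps until the slide reaches its end stop.

Emit:
carry_out --pt "0 -0.03 0 0 -1" --pt "0 -0.05 0 0 -1" --pt "0 -0.05 0 0 -1"

```text
clock: 7.6
position: [0.6559, -0.0488, 0.1527]
ee_rot: [0.99, 0.138, 0.0, 0.001]
ft_force: [2.8, -5.0, -1.3]
grip_width: 0.005
grasp_force: 2.9
```

Emit:
carry_out --pt "0 -0.03 0 0 -1" --pt "0 -0.04 0 0 -1" --pt "0 -0.04 0 0 -1"

```text
clock: 7.98
position: [0.6556, -0.0484, 0.1529]
ee_rot: [0.991, 0.136, 0.001, 0.004]
ft_force: [10.7, -19.0, -4.7]
grip_width: 0.003
grasp_force: 10.1
```

The slide is hard against its end stop: 22 N and no more travel. Backing off and rising clear.

Emit:
carry_out --pt "0 0.1 0 0 -1" --pt "0 0.3 0 0 -1" --pt "0 0.4 -0.3 0 -1" --pt "0 0.7 -0.7 0 -1" --pt "0 1 -1 0 -1" --pt "0 1 -1 0 -1" --pt "0 1 -1 0 -1"

```text
clock: 8.85
position: [0.6955, -0.1851, 0.3024]
ee_rot: [0.99, 0.139, 0.0, -0.0]
ft_force: [0.2, 0.8, -0.0]
grip_width: 0.004
grasp_force: 0.0
```

```bash
python3 - <<'E'
from h import *
np.set_printoptions(precision=4,suppress=True)
p=camera('top');W=world(p);print(W[275,376],manip.get_obs()['clock'])
for b in boxes_of('ball1_center',p): print(b)
print(boxes_of('paddle',p)[:1])
big=cv2.resize(p['img'][150:310,290:510],None,fx=3.6,fy=3.6,interpolation=cv2.INTER_CUBIC);cv2.imwrite('pics/topcrop2.png',big[:,:,::-1])
E
```

```text
[0.528  0.0404 0.0978] 8.9
[{'position': [0.6536, -0.0205, 0.1462], 'conf': 0.44}]
```

View pics/topcrop2.png

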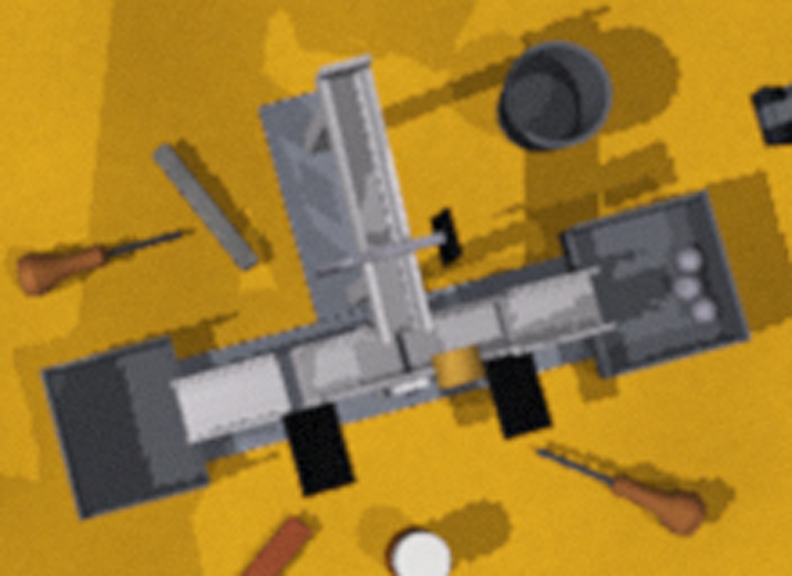

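All three balls lie in the right tray at crop (690,285). The gate is over and the slide is across. Handing in.

```bash
python3 -c "
from h import *
print(ticket.hand_in())"
```

```text
the job is handed in; nothing more can be done
None
```

I rocked the gate over to its right side and pushed the release slide to its end stop; the last top view before hand-in shows all three balls in the right tray. The job is handed in, but no verdict came back.

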